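Rinsed beaker upside down on its drying peg

TASK

Take the steel beaker that lies on its side in the wire cradle, turn it upside down and lower it over the taller of the two drying pegs until its rim rests flat on that peg's round base. Do not let it drop: set it all the way down before you let go.

Things in the scene. Friction and masses are not known exactly. Their poses are not given: they have to be found in the camera images.
- beaker: Loose straight steel beaker: outside diameter 48 mm, 80 mm long, wall and bottom 3 mm (bore 42 mm, 77 mm deep), about 0.12 kg. Origin: centre of the outside of its closed bottom; z runs along its axis to the open mouth (at z = +80 mm). It starts lying level on the cradle, axis 46 mm above the worktop, mouth pointing to the robot's left (within 30 degrees of +y).
- cradle: Wire cradle, fixed: base plate 70 x 60 mm, 6 mm thick, with two level steel bars along its x (8 mm thick, 56 mm long, outer faces 38 mm apart, tops 26 mm above the worktop) under the middle of the lying beaker, whose flanks stay free for fingers. Origin: centre of the plate's underside; x along the bars, the way the beaker's mouth points at the start; z up.
- tall_post: The taller drying peg, fixed: round steel base 80 mm across, 10 mm thick, with an upright white peg, 14 mm in diameter with a rounded tip, at its centre; tip 70 mm above the worktop. Origin: centre of the base's underside, on the worktop; z up. With the beaker seated upside down, its bottom is uppermost, 90 mm above the worktop; the peg's tip does not reach it.
- short_post: The shorter drying peg, for smaller cups, not to be used: the same round base and 14 mm peg, but the tip is only 40 mm above the worktop. Fixed. Origin: centre of the base's underside; z up.
Mind the look-alikes: they are no part of the job. What is shaped like the beaker but pink is not meant.

How it is judged:
At the end, for the whole second after the job is handed in: The beaker stands at rest upside down over the taller peg: its bottom uppermost at 90 mm (within 5 mm) above the worktop, so that its rim rests on the base, its axis within 20 mm of the peg's and within 10 degrees of vertical (horizontal distance between beaker and tall_post below 0.02 m and z of beaker in the frame of tall_post between 0.085 and 0.095 m and angle between beaker's own z axis and vertical above 2.967 rad and linear speed of beaker below 0.02 m/s); the robot touches nothing.
It fails at once if the beaker is dropped (it falls free, untouched by the fingers, faster than 0.6 m/s, a fall of about 18 mm) (linear speed of beaker above 0.6 m/s and contact force between the fingers and beaker below 0.05 N).
It also fails if it takes over 48 s, if anything falls off the work surface, if the arm or the gripper's body presses on something with over 40 N, if the wrist force passes 120 N, or if a joint passes its speed limit or range.

ROBOT

A 7-joint arm with a two-finger parallel gripper is mounted at the origin on a cart in front of the work surface, level with it; the furniture and walls round the work are solid. World frame = base frame: x ahead of the robot, y to its left, z up, the work surface at z = 0. Lengths are in m, angles in rad, forces in N, time in s.
With the tool pointing down it reaches from about 0.4 to 0.85 m from the base axis. Payload 10.4 kg.
Tool frame: the origin (TCP) lies at the very end of the fingers, on their centre line; the grasp point (between the pads) lies 19 mm behind it; z points along the fingers, y is the line along which they close (so a half turn about z gives the same grasp; the last joint's range is limited). The gripper opens to 85 mm and grips with 20 to 120 N. Pads are 22 mm wide; open, the fingers measure 114 mm over their backs; the gripper's body (76 mm by 85 mm) begins 54 mm behind the grasp point. The pads swing forward as they close: fully open they stand 13 mm farther back than shut.
Start: joints at [-1.32, 0.332, -0.065, 1.46, 0.022, 1.35, -0.088], TCP at [0.169, 0.602, 0.231] pointing down, gripper open.
Joint ranges: [-2.6, 2.6], [-0.5, 2.12], [-1.47, 1.34], [0.16, 2.42], [-1.27, 4.41], [0.06, 2.06], [-2.6, 2.6]. Speed limits (rad/s): [2.22, 2.22, 2.79, 2.79, 3.14, 3.14, 3.14].

INTERFACE

Orientations are given as a unit quaternion [w, x, y, z].
In Python, from rig import r, optics gives the robot as it stands.
- The arm moves only by the shell command python3 -m jog 'ROWS' [FORCE]. ROWS is JSON, a list of rows, each a list of 3 entries, a list of its own where there are three numbers: the turn, a rotation vector about the tool's x, y, z in rad, then the shift along the tool's x, y, z in mm, then the closure, from 0 (fully open) to 1 (shut). A call has 1 to 10 rows; each row is the pose to reach, as a shift and turn from the pose commanded when the call began, along the tool's axes at that moment; what a row does not reach only later rows make up. A row lasts 1/12 s, in which the tool goes at most 41.7 mm and 7.16 degrees, less where a joint would pass 70% of its speed; a pose out of reach is approached as far as the arm can. A call with a gripper value outside its range is refused whole. The fingers move at their own pace and stop on an object; FORCE is the grip in N (left out, the last holds). Time passes only in rows, so rows that repeat a pose let the fingers close. It gives the time, the measured TCP pose, the force, the opening and the grip force at its end, in the units of the state.
- r.get_obs(): the state, without advancing time (a new reading comes with each control period).
- optics.read_camera(name): name is "scene" or "top"; returns the picture (400x640x3 uint8, red, green, blue); there is no depth.
- optics.camera_info(name): a dict with "fx", "fy", "cx", "cy" (pixels), "k1" (the pictures are not rectified: a ray, as slopes to the right and down, at radius r is drawn at 1 + k1 r^2 times it, then the intrinsics apply), "origin" and "orientation" of the camera in the world. Camera axes: x right, y down, z forward; pixel columns grow to the right and rows downward; lengths in m; the calibration is good to about 2 mm. A picture is of the moment at which its call begins. camera_info takes no time and is no camera call.
- r.sign_off(): hands the job in; it is judged then, once.
The state is a dict: "t": time; "joints": joint angles; "joint_velocities": joint speeds; "tau": joint torques, N m; "ee_pos": TCP position; "ee_rot": TCP orientation; "contact_force": force on the tool from outside, world axes, zero at the start; "moment": the same for the moment, N m; "width": opening from 0.0 (shut) to 1.0 (fully open); "grip_force": force on a finger pad.
Only numpy, scipy, OpenCV 4.12 (cv2) and the standard library are available. Lean on these libraries where they do the work, as an engineer would, in place of code of your own. Each camera call takes 0.05 s, during which the arm holds its last target. There are 200 camera calls.

## Working session

There is one attempt and no reset: what is moved stays moved. The work goes in short steps, Python scripts to look and compute and a shell command to move; the robot and the scene stay as the last step left them, time stands still between calls to the robot, and variables do not carry over. Pictures are saved under pics/ and viewed, at most 10 in all, crops included, and the job is handed in when it is done.

```bash
ls; mkdir -p pics; python3 - <<'E'
from rig import r, optics
import cv2
for n in("scene","top"):
    im=optics.read_camera(n); cv2.imwrite(f"pics/{n}0.png",im[:,:,::-1]); print(n,optics.camera_info(n))
o=r.get_obs(); print({k:o[k] for k in("t","ee_pos","ee_rot","width","contact_force")})
E
```

```text
pics
scene {'fx': 407.40465065251647, 'fy': 407.40465065251647, 'cx': 313.63606866972054, 'cy': 202.53864986121738, 'k1': -0.07231802075103445, 'origin': array([-0.01933271, -0.49007001,  0.52540336]), 'orientation': array([-0.44098607,  0.7916513 , -0.36642296,  0.21107752])}
top {'fx': 405.98477553472924, 'fy': 405.98477553472924, 'cx': 321.20283572616063, 'cy': 203.57964373734058, 'k1': -0.09721417231723371, 'origin': array([ 0.41891886, -0.02082615,  0.95194113]), 'orientation': array([-0.05607665,  0.70667035, -0.70405483,  0.04218085])}
{'t': 0.1, 'ee_pos': array([0.1689196 , 0.60141234, 0.23061719]), 'ee_rot': array([-5.07394668e-05,  1.36471630e-01,  9.90643797e-01, -5.98742005e-04]), 'width': 1.0011023274614224, 'contact_force': array([-0.09926166, -1.02007621, -0.5580867 ])}
```

View pics/scene0.png

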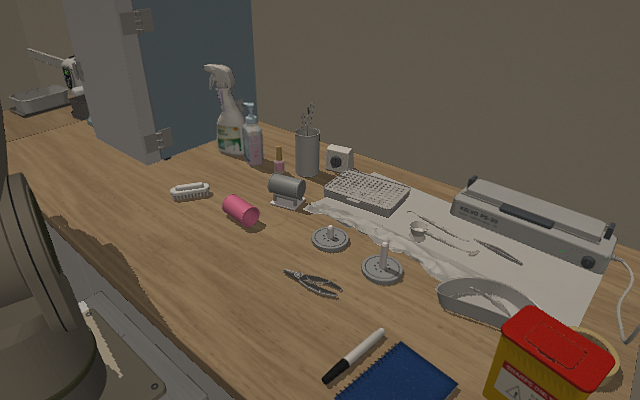

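View pics/top0.png

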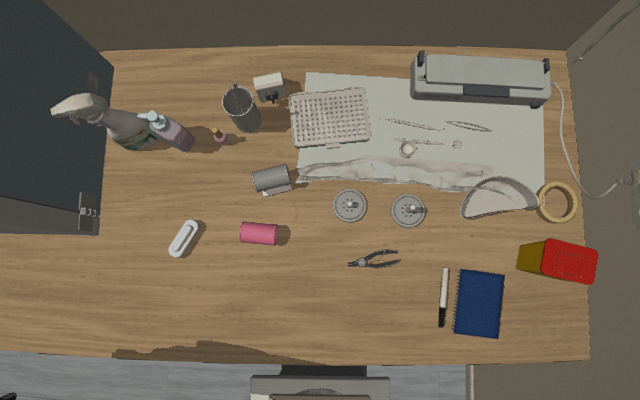

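The scene view shows the grey beaker on its cradle at (287,187), the pink decoy at (241,210), the short peg at (330,238) and the tall peg at (383,265). In the top view these are at (271,179), (259,233), (349,205) and (408,210). I'll zoom in next.

```bash
cat > h.py <<'E'
import numpy as np, cv2
from rig import r, optics
from scipy.spatial.transform import Rotation as R
def rot(q): return R.from_quat(np.roll(q,-1))
def ray(n,u,v):
    c=optics.camera_info(n); K=np.array([[c['fx'],0,c['cx']],[0,c['fy'],c['cy']],[0,0,1]])
    p=cv2.undistortPoints(np.array([[[u,v]]],float),K,np.array([c['k1'],0,0,0]))[0,0]
    return np.array(c['origin']),rot(c['orientation']).apply([p[0],p[1],1])
def plane(n,u,v,z):
    o,d=ray(n,u,v); return o+d*(z-o[2])/d[2]
def proj(n,P):
    c=optics.camera_info(n); q=rot(c['orientation']).inv().apply(np.array(P)-c['origin']); x=q[:2]/q[2]
    x=x*(1+c['k1']*(x@x)); return x*[c['fx'],c['fy']]+[c['cx'],c['cy']]
E
python3 - <<'E'
from h import *
t=cv2.imread("pics/top0.png");s=cv2.imread("pics/scene0.png")
a=cv2.resize(t[150:225,240:300],None,fx=6,fy=6,interpolation=2)  #360x450
b=cv2.resize(s[165:220,255:315],None,fx=6,fy=6,interpolation=2)
c=cv2.resize(t[180:235,380:440],None,fx=6,fy=6,interpolation=2)[:, :]
c=cv2.resize(c,(360,330)); W=np.zeros((600,780,3),np.uint8)
W[:450,:360]=a; W[:330,370:730]=b
W[340:590,370:640]=cv2.resize(t[180:230,382:436],(270,250),interpolation=2)
cv2.imwrite("pics/z.png",W)
for n,u,v,z in(("top",408,211,.0),("scene",383,268,.01)):print(n,plane(n,u,v,z))
E
```

```text
top [ 0.53492641 -0.20694878  0.        ]
scene [ 0.53208597 -0.21007949  0.01      ]
```

View pics/z.png

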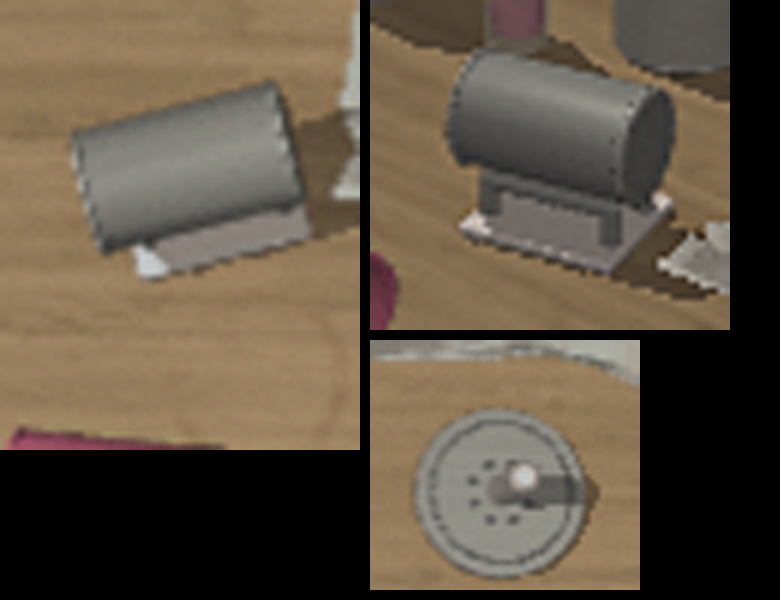

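The beaker's mouth end is at about top (255,182) and its closed end at (288,174). The tall peg's base centre is at top (408,210). Now I'll compute the poses.

```bash
cat >> h.py <<'E'
def pose(x,z):  # tool axes
    z=np.array(z,float);z/=np.linalg.norm(z); x=np.array(x,float);x-=z*(x@z);x/=np.linalg.norm(x)
    return R.from_matrix(np.c_[x,np.cross(z,x),z])
def rel(p,Rt):
    o=r.get_obs(); Rc=rot(o['ee_rot'])
    print("t",o['t'],"turn",(Rc.inv()*Rt).as_rotvec().round(3),"shift",(1000*Rc.inv().apply(np.array(p)-o['ee_pos'])).round(1))
E
python3 - <<'E'
from h import *
f=lambda x,y:(240+x/6-.4,150+y/6-.4)
C=[plane("top",*f(*c),.046) for c in((73,130),(275,85),(303,203),(103,252))]
print(np.round(C,4)); m=(C[0]+C[3])/2; b=(C[1]+C[2])/2; d=m-b; print("len",np.linalg.norm(d),"wid",np.linalg.norm(C[0]-C[3]),np.linalg.norm(C[1]-C[2]),"ang",np.degrees(np.arctan2(d[1],d[0])),"mid",(m+b)/2)
d/=np.linalg.norm(d); c=(m+b)/2
print("proj scene ctr",proj("scene",c), "corners",[proj("scene",c+k*.04*d).round(1) for k in(-1,1)])
print("post",plane("top",408.2,210.2,.008),plane("top",412.2,207.0,.067))
print("tip scene",proj("scene",[.535,-.208,.07]),proj("scene",[.535,-.208,.01]))
E
```

```text
[[0.6202 0.1571 0.046 ]
 [0.6377 0.0798 0.046 ]
 [0.5918 0.0683 0.046 ]
 [0.5729 0.1442 0.046 ]]
len 0.07867376027819555 wid 0.0490547875684045 0.04729980267855752 ang 103.37768888459787 mid [0.60565708 0.11236327 0.046     ]
proj scene ctr [286.66392962 184.53227864] corners [array([301.2, 188.3]), array([272.6, 180.9])]
post [ 0.535841   -0.20590083  0.008     ] [ 0.53564356 -0.20335116  0.067     ]
tip scene [386.1739677  242.00190395] [382.88032791 266.79196585]
```

```bash
cat > g.py <<'E'
from h import *
import sys
d=np.array([-.231,.973,0]); c=np.array([.6057,.1124,.046])
def grasp(back,a=45):
    a=np.radians(a); z=d*np.sin(a)-np.array([0,0,np.cos(a)]); x=d*np.cos(a)+np.array([0,0,np.sin(a)])
    rel(c-.002*d+z*(.019-back),pose(x,z))
if __name__=="__main__": grasp(float(sys.argv[1]),float(sys.argv[2]))
E
python3 g.py .12 45; python3 g.py .12 30
```

```text
t 0.1 turn [-0.418  0.709  1.006] shift [-588.4 -416.7  113.7]
t 0.1 turn [-0.279  0.474  1.038] shift [-578.2 -398.5   97.7]
```

```bash
python3 -m jog '[[[-0.2,0.35,0.5],[-300,-210,20],0],[[-0.2,0.35,0.5],[-300,-210,20],0],[[-0.2,0.35,0.5],[-300,-210,20],0],[[-0.2,0.35,0.5],[-300,-210,20],0],[[-0.2,0.35,0.5],[-300,-210,20],0],[[-0.2,0.35,0.5],[-300,-210,20],0],[[-0.2,0.35,0.5],[-300,-210,20],0],[[-0.2,0.35,0.5],[-300,-210,20],0],[[-0.2,0.35,0.5],[-300,-210,20],0],[[-0.2,0.35,0.5],[-300,-210,20],0]]'; python3 g.py .12 45; python3 -c "
from h import *
print(r.get_obs()['joints'])"
```

```text
t: 0.93
ee_pos: [0.4058, 0.3121, 0.2106]
ee_rot: [-0.155, 0.377, 0.905, 0.121]
contact_force: [-0.4, -1.2, 0.1]
width: 0.997
grip_force: 0.0
t 0.9333 turn [-0.21   0.365  0.497] shift [-354.3  -39.2  -46.4]
[-0.7437466   0.10826851  0.27719988  1.83774612 -0.44962087  1.25202598
  0.46713664]
```

```bash
python3 -m jog '[[[-0.21,0.365,0.5],[-354,-39,-46],0],[[-0.21,0.365,0.5],[-354,-39,-46],0],[[-0.21,0.365,0.5],[-354,-39,-46],0],[[-0.21,0.365,0.5],[-354,-39,-46],0],[[-0.21,0.365,0.5],[-354,-39,-46],0],[[-0.21,0.365,0.5],[-354,-39,-46],0],[[-0.21,0.365,0.5],[-354,-39,-46],0],[[-0.21,0.365,0.5],[-354,-39,-46],0],[[-0.21,0.365,0.5],[-354,-39,-46],0],[[-0.21,0.365,0.5],[-354,-39,-46],0]]'; python3 g.py .12 45; python3 -c "
from h import *
print(r.get_obs()['joints'])"
```

```text
t: 1.77
ee_pos: [0.6215, 0.0448, 0.1135]
ee_rot: [-0.302, 0.573, 0.725, 0.235]
contact_force: [0.1, 1.0, -0.0]
width: 1.004
grip_force: 0.0
t 1.7667 turn [-0.005  0.001 -0.003] shift [-0.   0.3 -5.6]
[-0.1214682   0.73374313  0.49011027  1.44705321 -0.95014492  1.61012012
  0.82465891]
```

```bash
python3 - <<'E'
from h import *
W=np.zeros((500,790,3),np.uint8)
t=optics.read_camera("top")[:,:,::-1];s=optics.read_camera("scene")[:,:,::-1]
W[:500,:390]=cv2.resize(t[110:235,235:332],(390,500),interpolation=2); W[:500,400:]=cv2.resize(s[110:235,235:332],(390,500),interpolation=2)
cv2.imwrite("pics/h1.png",W)
E
```

```text
(no output)
```

View pics/h1.png

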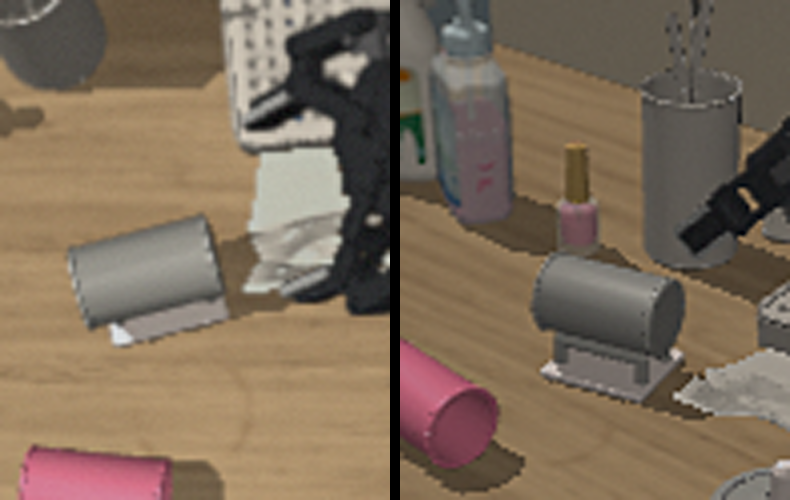

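The open fingers straddle the beaker's axis line and are aligned with it. In the crop, the tips are at (265,105) and (305,285), and parallax explains the remaining offset. I'll move in.

```bash
python3 -m jog '[[[0,0,0],[0,0,40],0],[[0,0,0],[0,0,70],0],[[0,0,0],[0,0,95],0],[[0,0,0],[0,0,114],0],[[0,0,0],[0,0,114],0],[[0,0,0],[0,0,114],0],[[0,0,0],[0,0,114],0]]' 30; python3 g.py 0 45
```

```text
t: 2.45
ee_pos: [0.6013, 0.1282, 0.038]
ee_rot: [-0.302, 0.57, 0.727, 0.237]
contact_force: [-0.5, -0.8, 0.4]
width: 1.0
grip_force: 0.0
t 2.45 turn [-0.005 -0.002  0.005] shift [-7.3  0.6  0.3]
```

```bash
python3 -m jog '[[[0,0,0],[-7,0,0],0],[[0,0,0],[-7,0,0],0],[[0,0,0],[-7,0,0],0]]' 30; python3 g.py 0 45;  python3 -c "
from h import *
print(r.get_obs()['joints'])"
```

```text
t: 2.7
ee_pos: [0.6025, 0.1223, 0.0318]
ee_rot: [-0.302, 0.571, 0.726, 0.236]
contact_force: [-0.2, 0.7, -1.1]
width: 0.997
grip_force: 0.0
t 2.7 turn [-0.005 -0.001  0.003] shift [1.3 0.8 0.2]
[-0.20909414  0.77114963  0.43154951  1.57739658 -1.017125    1.43021366
  0.8744358 ]
```

```bash
python3 -m jog '[[[0,0,0],[0,0.5,0],0.4],[[0,0,0],[0,0.5,0],0.6],[[0,0,0],[0,0.5,0],1],[[0,0,0],[0,0.5,0],1],[[0,0,0],[0,0.5,0],1],[[0,0,0],[0,0.5,0],1],[[0,0,0],[0,0.5,0],1],[[0,0,0],[0,0.5,0],1],[[0,0,0],[0,0.5,0],1],[[0,0,0],[0,0.5,0],1]]' 40
```

```text
t: 3.53
ee_pos: [0.6027, 0.1238, 0.032]
ee_rot: [-0.302, 0.57, 0.726, 0.237]
contact_force: [0.7, -1.4, 4.4]
width: 0.555
grip_force: 41.2
```

```bash
python3 -m jog '[[[0,0,0],[25,0,-25],1],[[0,0,0],[50,0,-50],1],[[0,0,0],[75,0,-75],1],[[0,0,0],[100,0,-100],1],[[0,0,0],[110,0,-110],1],[[0,0,0],[110,0,-110],1],[[0,0,0],[110,0,-110],1]]' 40
cat > p.py <<'E'
from h import *
import sys
R0=rot([-0.302,.5703,.726,.2367]); d=np.array([-.231,.973,0]); c=np.array([.6057,.1124,.046]); e=np.array([.6027,.1235,.032])
a=R0.inv().apply(d); o=R0.inv().apply(c-.04*d-e)   # beaker axis, origin in tool frame
post=np.array([.536,-.205,0])
def place(z,phi,off=(0,0)):
    h=np.array([np.cos(np.radians(phi)),np.sin(np.radians(phi)),0])
    # tool z heading phi with beaker axis down
    s=a[2]; zt=h*np.sqrt(1-s*s)+np.array([0,0,-s])
    Rt=R.align_vectors([[0,0,-1],zt],[a,[0,0,1]])[0]
    rel(post+[off[0],off[1],z]-Rt.apply(o),Rt)
def state():
    q=r.get_obs(); Rc=rot(q['ee_rot']); print("origin",(q['ee_pos']+Rc.apply(o)).round(4),"axis",Rc.apply(a).round(3),"joints",q['joints'].round(2))
if __name__=="__main__":
    state()
    for phi in map(float,sys.argv[2:]): place(float(sys.argv[1]),phi)
E
python3 p.py .22 -21 -50 -77
```

```text
t: 4.12
ee_pos: [0.6027, 0.1236, 0.1867]
ee_rot: [-0.302, 0.57, 0.726, 0.236]
contact_force: [-0.9, -0.5, -2.2]
width: 0.563
grip_force: 41.8
origin [0.615  0.0736 0.2008] axis [-0.232  0.973 -0.001] joints [-0.25  0.58  0.49  1.51 -0.94  1.59  0.68]
t 4.1167 turn [ 0.007 -1.438 -1.07 ] shift [-232.9 -131.7 -207.6]
t 4.1167 turn [ 0.006 -1.541 -0.515] shift [-236.1 -137.1 -210.8]
t 4.1167 turn [ 0.005 -1.57   0.008] shift [-237.  -143.5 -211.7]
```

```bash
python3 -m jog '[[[0,-0.1,-0.07],[-15,-8,-15],1],[[0,-0.2,-0.14],[-30,-16,-30],1],[[0,-0.28,-0.21],[-45,-25,-45],1],[[0,-0.36,-0.27],[-60,-33,-60],1],[[0,-0.44,-0.33],[-75,-42,-75],1],[[0,-0.52,-0.38],[-88,-50,-85],1],[[0,-0.6,-0.44],[-100,-56,-95],1],[[0,-0.68,-0.5],[-112,-63,-105],1],[[0,-0.72,-0.53],[-116,-66,-107],1],[[0,-0.72,-0.53],[-116,-66,-107],1]]' 40;python3 p.py .22 -21 -50
```

```text
t: 4.95
ee_pos: [0.5742, -0.045, 0.1784]
ee_rot: [0.04, 0.409, 0.907, 0.091]
contact_force: [0.3, 0.9, -1.3]
width: 0.554
grip_force: 41.8
origin [ 0.5848 -0.0709  0.2238] axis [-0.358  0.627 -0.692] joints [-0.47  0.18  0.62  1.82 -0.29  1.06  0.99]
t 4.95 turn [ 0.001 -0.72  -0.538] shift [-107.3 -127.6  -15.9]
t 4.95 turn [ 0.202 -0.784 -0.063] shift [-108.8 -134.3  -17.2]
```

```bash
python3 -m jog '[[[0,-0.1,-0.07],[-12,-14,0],1],[[0,-0.19,-0.14],[-25,-30,0],1],[[0,-0.27,-0.21],[-40,-46,0],1],[[0,-0.36,-0.27],[-54,-64,-5],1],[[0,-0.44,-0.33],[-66,-78,-8],1],[[0,-0.52,-0.38],[-78,-92,-10],1],[[0,-0.6,-0.44],[-90,-106,-12],1],[[0,-0.68,-0.5],[-102,-120,-15],1],[[0,-0.72,-0.54],[-107,-128,-16],1],[[0,-0.72,-0.54],[-107,-128,-16],1]]' 40;python3 p.py .20 -21 -50
```

```text
t: 5.78
ee_pos: [0.5468, -0.2124, 0.1666]
ee_rot: [0.373, 0.166, 0.91, -0.072]
contact_force: [-0.9, -0.3, -1.9]
width: 0.563
grip_force: 41.8
origin [ 0.534  -0.2071  0.2181] axis [-0.003 -0.    -1.   ] joints [-0.29 -0.17  0.51  2.35  0.83  0.23  0.7 ]
t 5.7833 turn [-0.003 -0.003 -0.002] shift [11.8  2.9 13.7]
t 5.7833 turn [0.353 0.001 0.358] shift [13.2 -3.9 12.4]
```

```bash
cat > look.py <<'E'
from h import *
import sys
W=np.zeros((500,790,3),np.uint8)
t=optics.read_camera("top")[:,:,::-1];s=optics.read_camera("scene")[:,:,::-1]
W[:500,:390]=cv2.resize(t[130:255,360:457],(390,500),interpolation=2); W[:500,400:]=cv2.resize(s[165:290,335:432],(390,500),interpolation=2)
cv2.imwrite(sys.argv[1],W)
E
python3 look.py pics/p1.png
```

```text
(no output)
```

View pics/p1.png

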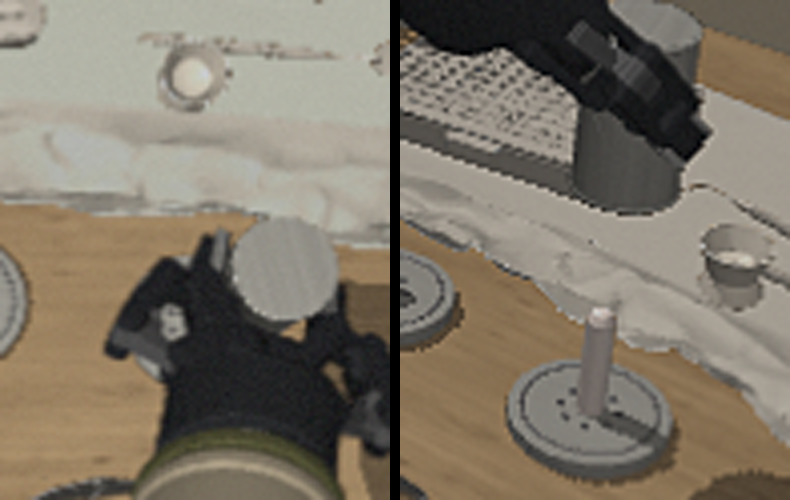

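The beaker hangs upright and mouth-down, with its closed end at crop (285,270) in the top view. Its position still needs a check.

```bash
python3 - <<'E'
from h import *
print(plane("top",430.5,197.2,.218))
# scene: disc centre crop (655,28)
print(plane("scene",335+255*97/390-.4,165+28/4-.4,.218))
# post from scene: base ellipse centre crop (590,415)
print(plane("scene",335+190*97/390-.4,165+413/4-.4,.01))
E
python3 p.py .16 -21; python3 p.py .09 -21
```

```text
[ 0.5339188 -0.2064601  0.218    ]
[ 0.53570755 -0.21263655  0.218     ]
[ 0.53102536 -0.20814999  0.01      ]
origin [ 0.5365 -0.206   0.2206] axis [-0.001  0.002 -1.   ] joints [-0.29 -0.17  0.51  2.34  0.82  0.24  0.71]
t 5.8833 turn [-0.002 -0.002 -0.004] shift [43.1  1.  42.5]
origin [ 0.5365 -0.206   0.2206] axis [-0.001  0.002 -1.   ] joints [-0.29 -0.17  0.51  2.34  0.82  0.24  0.71]
t 5.8833 turn [-0.002 -0.002 -0.004] shift [92.4  1.3 92.2]
```

```bash
python3 -m jog '[[[0,0,0],[12,0,12],1],[[0,0,0],[24,0,24],1],[[0,0,0],[36,0,36],1],[[0,0,0],[48,0,48],1],[[0,0,0],[60,0,60],1],[[0,0,0],[70,1,70],1],[[0,0,0],[78,1,78],1],[[0,0,0],[78,1,78],1],[[0,0,0],[78,1,78],1]]' 40;python3 p.py .09 -21
```

```text
t: 6.63
ee_pos: [0.5513, -0.2202, 0.0832]
ee_rot: [0.377, 0.168, 0.907, -0.086]
contact_force: [0.0, -0.7, -0.6]
width: 0.558
grip_force: 41.8
origin [ 0.5383 -0.2134  0.1345] axis [ 0.002 -0.027 -1.   ] joints [ 0.04  0.08  0.19  2.39  2.35  0.16 -0.87]
t 6.6333 turn [-0.03   0.011  0.004] shift [35.8  9.8 26.9]
```

```bash
python3 -m jog '[[[-0.03,0.01,0],[8,8,3],1],[[-0.03,0.01,0],[12,10,6],1],[[-0.03,0.01,0],[16,10,8],1],[[-0.03,0.01,0],[18,10,9],1],[[-0.03,0.01,0],[18,10,9],1],[[-0.03,0.01,0],[18,10,9],1]]' 40;python3 p.py .09 -21
```

```text
t: 7.13
ee_pos: [0.5477, -0.2095, 0.0635]
ee_rot: [0.374, 0.162, 0.91, -0.072]
contact_force: [-0.6, 0.0, -1.9]
width: 0.56
grip_force: 41.8
origin [ 0.5347 -0.2041  0.115 ] axis [-0.002 -0.003 -1.   ] joints [ 0.17  0.12  0.07  2.4   2.62  0.17 -1.14]
t 7.1333 turn [-0.    -0.001  0.005] shift [16.6  0.  18.8]
```

```bash
python3 -m jog '[[[0,0,0],[4,0,4],1],[[0,0,0],[7,0,8],1],[[0,0,0],[10,0,11],1],[[0,0,0],[12,0,14],1],[[0,0,0],[12,0,14],1],[[0,0,0],[12,0,14],1]]' 40;python3 p.py .09 -21
```

```text
t: 7.63
ee_pos: [0.5481, -0.2103, 0.0448]
ee_rot: [0.374, 0.162, 0.91, -0.072]
contact_force: [-0.0, 0.2, -0.9]
width: 0.56
grip_force: 41.8
origin [ 0.5352 -0.2049  0.0963] axis [-0.003 -0.003 -1.   ] joints [ 0.23  0.17  0.01  2.4   2.72  0.22 -1.24]
t 7.6333 turn [-0.    -0.001  0.005] shift [3.9 0.4 5.1]
```

```bash
python3 -m jog '[[[0,0,0],[1,0,1],1],[[0,0,0],[2,0,2],1],[[0,0,0],[3,0,3],1],[[0,0,0],[3.5,0,4],1],[[0,0,0],[4,0,5],1],[[0,0,0],[4,0,5],1],[[0,0,0],[4,0,5],1]]' 40;python3 p.py .09 -21
```

```text
t: 8.22
ee_pos: [0.549, -0.2107, 0.0389]
ee_rot: [0.375, 0.162, 0.91, -0.072]
contact_force: [-0.2, 0.2, 1.1]
width: 0.557
grip_force: 41.9
origin [ 0.5361 -0.2053  0.0904] axis [-0.002 -0.003 -1.   ] joints [ 0.24  0.19 -0.01  2.4   2.74  0.24 -1.26]
t 8.2167 turn [-0.    -0.     0.005] shift [0.4 0.4 0.2]
```

```bash
python3 -m jog '[[[0,0,0],[0.7,0,0.7],1],[[0,0,0],[0.7,0,0.7],1],[[0,0,0],[1.4,0,1.4],1],[[0,0,0],[1.4,0,1.4],1],[[0,0,0],[1.4,0,1.4],1]]' 40; python3 p.py .09; python3 look.py pics/p2.png
```

```text
t: 8.63
ee_pos: [0.5502, -0.2113, 0.0386]
ee_rot: [0.376, 0.162, 0.909, -0.073]
contact_force: [-4.4, 1.7, 12.2]
width: 0.558
grip_force: 42.0
origin [ 0.5371 -0.2058  0.09  ] axis [ 0.002 -0.005 -1.   ] joints [ 0.25  0.19 -0.01  2.4   2.75  0.25 -1.27]
```

View pics/p2.png

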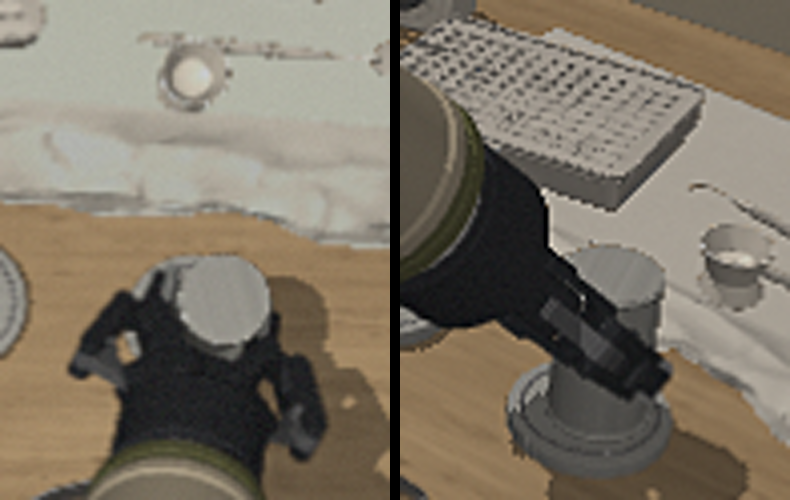

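The rim is on the base: contact force is 12 N and the beaker's bottom reads 90 mm. In the scene crop the beaker stands concentric on the base disc at (590,415). I'll release and retreat.

```bash
python3 -m jog '[[[0,0,0],[-0.5,0,-0.5],1],[[0,0,0],[-0.5,0,-0.5],0.4],[[0,0,0],[-0.5,0,-0.5],0.3],[[0,0,0],[-0.5,0,-0.5],0.2],[[0,0,0],[-0.5,0,-0.5],0.1],[[0,0,0],[-0.5,0,-0.5],0],[[0,0,0],[-0.5,0,-0.5],0],[[0,0,0],[-0.5,0,-0.5],0]]' 20; python3 p.py .09
```

```text
t: 9.4
ee_pos: [0.5485, -0.2105, 0.0371]
ee_rot: [0.374, 0.162, 0.91, -0.072]
contact_force: [0.2, -0.4, -0.4]
width: 1.002
grip_force: 0.0
origin [ 0.5357 -0.2052  0.0886] axis [-0.003 -0.003 -1.   ] joints [ 0.24  0.19 -0.01  2.4   2.75  0.25 -1.27]
```

```bash
python3 -m jog '[[[0,0,0],[0,0,-8],0],[[0,0,0],[0,0,-16],0],[[0,0,0],[0,0,-24],0],[[0,0,0],[0,0,-32],0],[[0,0,0],[0,0,-32],0]]'; python3 p.py .09
```

```text
t: 9.82
ee_pos: [0.5291, -0.2028, 0.0575]
ee_rot: [0.374, 0.162, 0.91, -0.072]
contact_force: [0.5, 0.3, 0.3]
width: 1.003
grip_force: 0.0
origin [ 0.5162 -0.1975  0.109 ] axis [-0.003 -0.002 -1.   ] joints [ 0.73  0.13 -0.5   2.42  2.44  0.22 -0.92]
```

```bash
python3 -m jog '[[[0,0,0],[-10,0,-12],0],[[0,0,0],[-20,0,-22],0],[[0,0,0],[-30,0,-32],0],[[0,0,0],[-40,0,-42],0],[[0,0,0],[-50,0,-52],0],[[0,0,0],[-60,0,-60],0],[[0,0,0],[-70,0,-70],0],[[0,0,0],[-80,0,-80],0],[[0,0,0],[-80,0,-80],0],[[0,0,0],[-80,0,-80],0]]'; python3 p.py .09; python3 look.py pics/p3.png
```

```text
t: 10.65
ee_pos: [0.5279, -0.2123, 0.1555]
ee_rot: [0.373, 0.167, 0.909, -0.086]
contact_force: [0.1, 0.0, 0.3]
width: 1.002
grip_force: 0.0
origin [ 0.5153 -0.2055  0.2069] axis [-0.008 -0.025 -1.   ] joints [ 0.41 -0.13 -0.17  2.37  0.74  0.16  0.75]
```

View pics/p3.png

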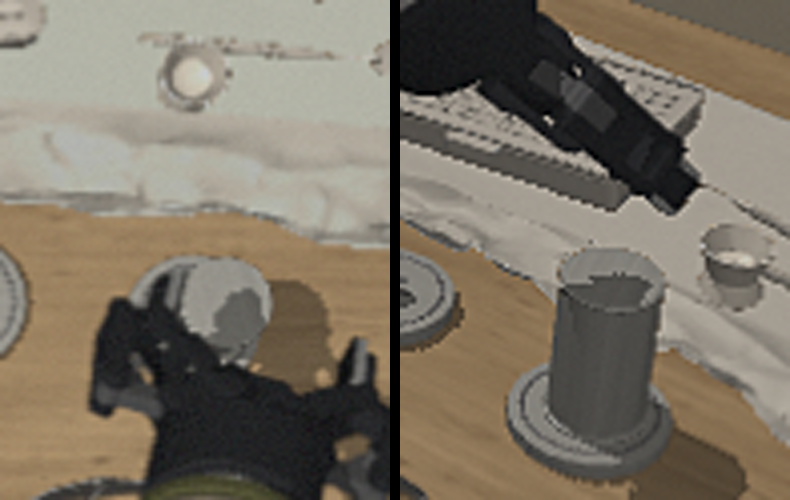

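The beaker stands upright and centred on the base, with its top at scene crop (610,275) and the gripper clear above it. I'll let the arm settle, then hand in.

```bash
python3 -m jog '[[[0,0,0],[0,0,0],0],[[0,0,0],[0,0,0],0],[[0,0,0],[0,0,0],0],[[0,0,0],[0,0,0],0]]'; python3 -c "
from rig import r
print(r.sign_off())"
```

```text
t: 11.08
ee_pos: [0.5276, -0.2125, 0.1543]
ee_rot: [0.373, 0.167, 0.909, -0.087]
contact_force: [-0.1, 0.3, 0.3]
width: 0.999
grip_force: 0.0
the job is handed in; nothing more can be done
None
```

The steel beaker is upside down over the taller peg with its rim on the base, released only after it was set down; I handed the job in at about 11 s with the gripper clear, and the sign-off returned no verdict.

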